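# Clip the paper drill's spanner back on its holder

## Robot

A 7-joint arm with a two-finger parallel gripper is mounted at the origin on the work surface. World frame = base frame: x ahead of the robot, y to its left, z up, the work surface at z = 0. Lengths are in mm, angles in rad, forces in N, time in s.
With the tool pointing down it reaches from about 425 to 825 mm from the base axis. Payload 3.6 kg.
Tool frame: the origin (TCP) lies between the finger pads; the fingertips stand 17 mm ahead of it and the grasp point (between the pads) lies 2 mm behind it; z points along the fingers, y is the line along which they close (so a half turn about z gives the same grasp; the last joint's range is limited). The gripper opens to 93 mm and grips with 3 to 60 N. Pads are 15 mm wide; open, the fingers measure 128 mm over their backs; the gripper's body (75 mm by 188 mm) begins 65 mm behind the grasp point.
Start: joints at [1.113, 0.615, -0.013, 1.423, 0.008, 1.103, -0.04], TCP at [272.036, -590.304, 235.64] pointing down, gripper open.
Joint ranges: [-3.12, 3.12], [-0.3, 2.06], [-1.34, 1.32], [0.26, 2.42], [-1.36, 4.5], [0.01, 1.98], [-2.84, 2.84]. Speed limits (rad/s): [2.79, 2.79, 3.14, 3.14, 3.14, 3.14, 3.14].

## Interface

Orientations are given as a unit quaternion [w, x, y, z].
In Python, from cell import r gives the robot as it stands.
- The arm moves only by the tool send_rows, never from a script. Its argument "deltas" is a list of rows, each an object of numbers: "dx", "dy", "dz": the shift along the world's x, y, z in m; "rx", "ry", "rz": the turn, a rotation vector about the world's x, y, z in degrees. In form: [{"dx": .., "dy": .., "dz": .., "rx": .., "ry": .., "rz": ..}, ...]. A call has 1 to 5 rows; each row shifts and turns the commanded pose from where the row before left it; what a row does not reach is not made up. A row lasts 1/10 s, in which the tool goes at most 50 mm and 8.59 degrees, less where a joint would pass 70% of its speed; a pose out of reach is approached as far as the arm can. A call is refused whole if a number of a shift passes 0.05 or a number of a turn 8.59, either way. A call with a gripper value outside its range is refused whole. "fingers" is the opening in per cent of the stroke, from 0 (shut) to 100 (fully open), set as the call begins (left out, the last holds). The fingers move at their own pace and stop on an object; "grip_force" is the grip in N (left out, the last holds). Time passes only in rows, so rows that do not move let the fingers close. It gives the time, the measured TCP pose, the force, the opening and the grip force at its end, in the units of the state.
- r.get_obs(): the state, without advancing time (a new reading comes with each control period).
- r.get_image(name): name is "scene" or "side" or "wrist"; returns a dict with "color" (384x512x3 uint8, red, green, blue), "range_z" (384x512 float32, mm along the optical axis (not along the pixel's ray), 0 where there is no reading), "fx", "fy", "cx", "cy" (pixels), "world_to_cam" (4x4, takes a point from world to camera coordinates). Camera axes: x right, y down, z forward; pixel columns grow to the right and rows downward; lengths in mm; the calibration is good to about 2 mm. A picture is of the moment at which its call begins.
- r.job_done(): hands the job in; it is judged then, once.
The state is a dict: "time": time; "qpos": joint angles; "qd": joint speeds; "joint_efforts": joint torques, N m; "tcp_pos": TCP position; "orientation": TCP orientation; "ft_force": force on the tool from outside, world axes, zero at the start; "ft_torque": the same for the moment, N m; "width": opening from 0.0 (shut) to 1.0 (fully open); "gripper_force": force on a finger pad.
Only numpy, scipy, OpenCV 4.12 (cv2) and the standard library are available. Lean on these libraries where they do the work, as an engineer would, in place of code of your own. Each camera call takes 0.05 s, during which the arm holds its last target. There are 200 camera calls.

## Task

Put the paper drill's spanner back on its sloping holder: hang its eye over the peg, then press the shank down into the spring clip until it snaps fully home. Do not let go: finish with the hand still pressing the shank down in the clip, as hard as it took to snap it in, and leave the other things on the bench where they are.

Things in the scene. Friction and masses are not known exactly. Their poses are not given: they have to be found in the camera images.
- spanner: loose steel spanner, 0.15-0.31 kg, flat on the bench. x runs along its round shank (12 mm diameter, axis 6 mm above the underside, bare from x = -60 to +72 mm) from the open jaw (-x end, 40 mm wide, 12 mm thick, tip at x = -105 mm) to the hanging eye (+x end). Origin on the underside, z up. Balances near x = -20 mm
- spanner_eye (a point): centre of the spanner's eye, at x = +90, z = 6 mm in the spanner's frame: a ring 34 mm across, 10 mm thick, with a 20 mm hole along the spanner's z
- spanner_neck (a point): point on the shank's axis that goes into the clip, at x = -35, z = 6 mm in the spanner's frame, 125 mm from the eye's centre
- panel: fixed grey steel panel of the tool holder, 240 x 110 mm, sloping up away from the robot at 20 degrees, yaw up to 0.3 rad, the spanner's shadow painted on it. Origin: middle of its upper face; x up the slope, y across, z square off the face. The spanner belongs parallel to it, eye up the slope, jaw down, shank axis 24 mm off the face
- peg_seat (a point): where the eye's centre comes to rest, at x = 75, y = 0, z = 24 mm in the panel's frame (its axes are the panel's). The peg stands square to the face: 10 mm diameter, tip 50 mm off the face; the eye rests on its washer (28 mm diameter, top 19 mm off the face)
- clip_seat (a point): where the spanner's neck comes to rest in the clip, at x = -50, y = 0, z = 24 mm in the panel's frame (its axes are the panel's)
- clip: seat of the spring-steel clip (origin on the panel's face, axes as the panel's) between two sprung jaws, in all 14 mm along the shank, 20 mm wide, with flared lips 40 mm high, throat 6 mm. Pushed in, the shank meets the lips with its axis 37 mm off the face; the push peaks near 15 N at 32 mm, drops as it snaps in, rises on the seat at 24 mm. Grip or press the shank just beside the lips
- form_pad: bystander: pad of pink and white paper forms, 150 x 100 x 42 mm, on the bench
- paper_roll: bystander: white paper roll standing on end, 90 mm diameter, 100 mm high
- bit_stand: bystander: wooden block 50 x 130 x 30 mm with five hollow drill bits standing in it, 78 mm high in all
Things that resemble listed ones, but are neither listed nor needed, are in the scene too. Of the things that look like the spanner, take the one that is farthest from the robot's base at the start.

How it is judged:
By the outcome, as a careful person would: the job done as asked, in the order asked, and still so for the second after the job is handed in, while the arm keeps its last pose, push and grip.
It also fails if it takes over 45 s, if anything falls off the work surface, if the arm or the gripper's body presses on something with over 40 N, if the wrist force passes 120 N, or if a joint passes its speed limit or range.

## Working session

There is one attempt and no reset: what is moved stays moved. The work goes in short steps, Python scripts to look and compute and a tool call to move; the robot and the scene stay as the last step left them, time stands still between calls to the robot, and variables do not carry over. Pictures are saved under pics/ and viewed, at most 10 in all, crops included, and the job is handed in when it is done.

Besides the shell and the picture viewer there is one more tool, called after "Call:" by a JSON object that holds its "api" and its "payload". send_rows: Moves the arm, as the interface text tells. Its arguments: {"type":"object","properties":{"deltas":{"type":"array"},"fingers":{"type":"number"},"grip_force":{"type":"number"}},"required":["deltas"]}

```bash
mkdir -p pics; ls; cat > h.py <<'E'
from cell import r
import numpy as np, cv2, pickle
def snap(name,tag):
    im=r.get_image(name); pickle.dump(im,open(f'{tag}.pkl','wb'))
    cv2.imwrite(f'pics/{tag}.png',cv2.cvtColor(im['color'],cv2.COLOR_RGB2BGR)); return im
def ld(tag): return pickle.load(open(f'{tag}.pkl','rb'))
def cloud(im):
    z=im['range_z'].astype(float); v,u=np.mgrid[:z.shape[0],:z.shape[1]]
    c=np.stack([(u-im['cx'])/im['fx']*z,(v-im['cy'])/im['fy']*z,z],-1)
    T=np.linalg.inv(im['world_to_cam']); return c@T[:3,:3].T+T[:3,3]
def proj(im,p):
    T=im['world_to_cam']; c=T[:3,:3]@np.array(p,float)+T[:3,3]
    return np.array([im['fx']*c[0]/c[2]+im['cx'],im['fy']*c[1]/c[2]+im['cy']])
def ray(im,u,v,p0,n):
    T=np.linalg.inv(im['world_to_cam']); d=T[:3,:3]@np.array([(u-im['cx'])/im['fx'],(v-im['cy'])/im['fy'],1]); o=T[:3,3]
    p0=np.array(p0,float);n=np.array(n,float)
    return o+d*((p0-o)@n)/(d@n)
E
python3 - <<'E'
from h import *
a=snap('scene','s0'); b=snap('side','d0')
print(np.linalg.inv(a['world_to_cam'])[:3,3],np.linalg.inv(b['world_to_cam'])[:3,3])
o=r.get_obs();print(o['tcp_pos'],o['orientation'])
E
```

```text
pics
[  970.1403575  -1016.86236135   881.70090375] [152.49264444 701.11477661 769.97432617]
[ 271.73310652 -589.731325    234.62902921] [-1.10555796e-03  9.76779619e-01  2.14243505e-01 -2.71978506e-04]
```

View pics/s0.png

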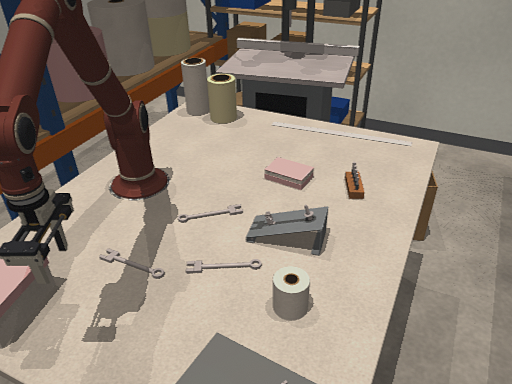

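View pics/d0.png

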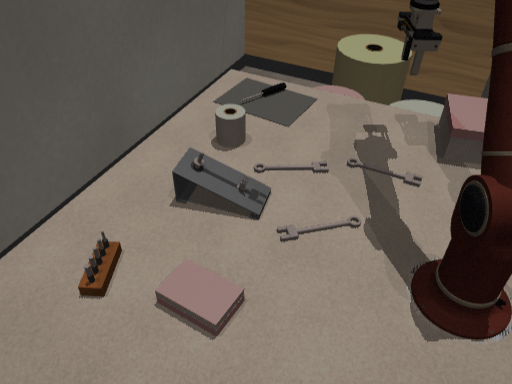

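The scene view shows the panel near (288,228) and three spanners: A (eye 182,215; jaw 238,210), B (jaw 192,266; eye 257,265) and C (jaw 106,256; eye 158,272). In the side view they are at (320,228), (290,168) and (385,172).

```bash
python3 - <<'E'
from h import *
a=ld('s0');b=ld('d0')
for n,e,j in [('A',(182,216),(238,210)),('B',(257,265),(192,266)),('C',(158,272),(106,256))]:
    E=ray(a,*e,[0,0,6],[0,0,1]);J=ray(a,*j,[0,0,6],[0,0,1]);print(n,E,J,np.hypot(*E[:2]),np.hypot(*J[:2]),np.hypot(*((E+J)/2)[:2]))
for n,e,j in [('A',(355,221),(289,232)),('B',(260,168),(322,167)),('C',(352,163),(416,179))]:
    E=ray(b,*e,[0,0,6],[0,0,1]);J=ray(b,*j,[0,0,6],[0,0,1]);print(n,E,J,np.hypot(*((E+J)/2)[:2]))
# panel plane: ransac
for im,(u0,u1,v0,v1) in ((a,(245,330,200,250)),(b,(172,272,148,216))):
    P=cloud(im)[v0:v1,u0:u1].reshape(-1,3); P=P[P[:,2]>12]
    rng=np.random.default_rng(0);best=0
    for _ in range(2000):
        q=P[rng.choice(len(P),3,False)];n=np.cross(q[1]-q[0],q[2]-q[0]);l=np.linalg.norm(n)
        if l<1: continue
        n/=l; n*=np.sign(n[2])
        if abs(n[2]-np.cos(.35))>.08: continue
        m=abs((P-q[0])@n)<2
        if m.sum()>best: best=m.sum();M=m
    Q=P[M];c=Q.mean(0);n=np.linalg.svd(Q-c)[2][2];n*=np.sign(n[2])
    m=abs((P-c)@n)<3;Q=P[m]
    yaw=np.arctan2(-n[1],-n[0]);print(best,c,n,'slope',np.degrees(np.arccos(n[2])),'yaw',yaw)
    ax=np.array([np.cos(yaw)*n[2],np.sin(yaw)*n[2],np.hypot(*n[:2])]);ay=np.cross(n,ax)
    s=(Q-c)@ax;t=(Q-c)@ay; rect=cv2.minAreaRect(np.stack([s,t],1).astype(np.float32));print(rect)
    print('origin est',c+rect[0][0]*ax+rect[0][1]*ay)
    # points standing off the face
    h=(P-c)@n; k=h>15; S=(P-c)@ax-rect[0][0];T=(P-c)@ay-rect[0][1]
    for lo,hi in((-80,-25),(50,100)):
        k2=k&(S>lo)&(S<hi)&(abs(T)<40);print('off',k2.sum(),np.median(S[k2]),np.median(T[k2]),h[k2].max() if k2.any() else 0)
E
```

```text
A [ 259.45812675 -113.23952999    6.        ] [410.88793908 -10.59069209   6.        ] 283.09311310677066 411.0244046736453 340.84372220588784
B [ 576.4295779  -215.33449213    6.        ] [ 411.4900991  -294.62837744    6.        ] 615.3373073243711 506.09285951418616 555.8883468283613
C [ 337.63414306 -353.95105113    6.        ] [ 160.53375    -363.70563227    6.        ] 489.16067008210985 397.558639493904 436.8072701168338
A [ 260.72265403 -118.9665224     6.        ] [393.0921771  -10.66782146   6.        ] 333.27124707685635
B [ 563.0436005  -207.38724181    6.        ] [ 407.20979344 -291.68930344    6.        ] 545.543088687178
C [ 335.68292405 -349.33525803    6.        ] [ 154.60501009 -358.33027907    6.        ] 430.456958001553
1275 [607.58566491 -66.43014962  59.94302055] [-0.33710513 -0.04967066  0.94015581] slope 19.922260095592584 yaw 0.1462920812932826
((-7.185249328613281, 5.078773498535156), (241.46649169921875, 113.95630645751953), 0.7169175744056702)
origin est [600.16223097 -62.39034461  57.49468394]
off 59 -48.35913124652031 -3.414095567705626 40.602455512298214
off 68 76.99309031604736 -2.4008433375914415 50.494823260859164
2185 [597.14317622 -55.92937903  55.93421641] [-0.3359651  -0.05147109  0.940467  ] slope 19.869868786562314 yaw 0.15202166159085548
((0.8420486450195312, -3.762165069580078), (113.88621520996094, 239.98927307128906), 89.58072662353516)
origin est [598.49569213 -59.52822917  56.22041612]
off 71 -50.07979367864042 5.502925745002857 41.31490881006194
off 93 74.45747546202414 2.6146392463094643 50.5572255463433
```

Call:
{"api": "send_rows", "payload": {"deltas": [{"dx":0.02,"dy":0.033,"dz":-0.004},{"dx":0.02,"dy":0.033,"dz":-0.004},{"dx":0.02,"dy":0.033,"dz":-0.004},{"dx":0.02,"dy":0.033,"dz":-0.004},{"dx":0.02,"dy":0.033,"dz":-0.004}], "fingers": 60, "grip_force": 60}}

```text
invalid input
```

Call:
{"api": "send_rows", "payload": {"deltas": [{"dx":0.02,"dy":0.033,"dz":-0.004},{"dx":0.02,"dy":0.033,"dz":-0.004},{"dx":0.02,"dy":0.033,"dz":-0.004},{"dx":0.02,"dy":0.033,"dz":-0.004},{"dx":0.02,"dy":0.033,"dz":-0.004}]}}

```text
invalid input
```

Call:
{"api": "send_rows", "payload": {"deltas": [{},{},{}]}}

```text
invalid input
```

```bash
python3 - <<'E'
from h import *
w=snap('wrist','w1'); o=r.get_obs(); print(o['tcp_pos'],o['orientation'],o['qpos'],o['width'])
T=np.linalg.inv(w['world_to_cam']);print(T)
E
```

```text
[ 271.7830876  -589.79899659  234.73580149] [-9.92754475e-04  9.76778305e-01  2.14250100e-01 -2.27669717e-04] [ 1.11251976  0.6157031  -0.01262539  1.42455352  0.00810524  1.10342317
 -0.04040202] 1.0014823033225737
[[ 4.17415534e-01 -8.82324422e-01 -2.17411789e-01  3.30472588e+02]
 [-9.08711103e-01 -4.06053962e-01 -9.67693758e-02 -5.62889519e+02]
 [-2.89893465e-03  2.37957547e-01 -9.71271230e-01  3.84557728e+02]
 [ 0.00000000e+00  0.00000000e+00  0.00000000e+00  1.00000000e+00]]
```

View pics/w1.png

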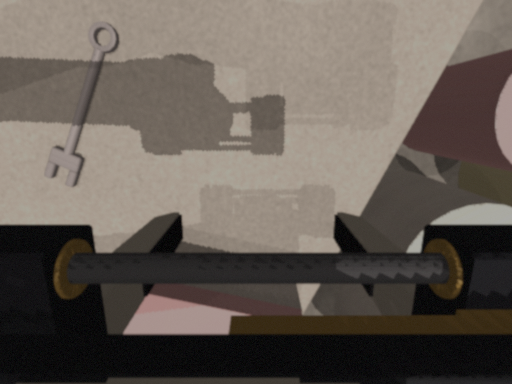

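The moves were refused because every row needs all six numbers. The picture is still from the start pose: spanner C is at (100,40)-(65,165) and the fingertips are near rows 215-280.

Call:
{"api": "send_rows", "payload": {"deltas": [{"dx":0.02,"dy":0.033,"dz":-0.004,"rx":0,"ry":0,"rz":0},{"dx":0.02,"dy":0.033,"dz":-0.004,"rx":0,"ry":0,"rz":0},{"dx":0.02,"dy":0.033,"dz":-0.004,"rx":0,"ry":0,"rz":0},{"dx":0.02,"dy":0.033,"dz":-0.004,"rx":0,"ry":0,"rz":0},{"dx":0.02,"dy":0.033,"dz":-0.004,"rx":0,"ry":0,"rz":0}], "fingers": 60, "grip_force": 60}}

```text
time: 0.65
tcp_pos: [372.5, -423.8, 215.3]
orientation: [-0.0, 0.977, 0.214, -0.0]
ft_force: [0.5, -0.2, 0.1]
width: 0.627
gripper_force: 0.0
```

Call:
{"api": "send_rows", "payload": {"deltas": [{"dx":0.02,"dy":0.033,"dz":-0.004,"rx":0,"ry":0,"rz":0},{"dx":0.02,"dy":0.033,"dz":-0.004,"rx":0,"ry":0,"rz":0},{"dx":0.02,"dy":0.033,"dz":-0.004,"rx":0,"ry":0,"rz":0},{"dx":0.02,"dy":0.033,"dz":-0.004,"rx":0,"ry":0,"rz":0},{"dx":0.02,"dy":0.033,"dz":-0.004,"rx":0,"ry":0,"rz":0}]}}

```text
time: 1.15
tcp_pos: [472.5, -258.8, 195.4]
orientation: [-0.0, 0.977, 0.214, -0.0]
ft_force: [0.2, 0.1, 1.1]
width: 0.598
gripper_force: 0.0
```

Call:
{"api": "send_rows", "payload": {"deltas": [{"dx":0,"dy":0,"dz":0,"rx":0,"ry":0,"rz":0},{"dx":0,"dy":0,"dz":0,"rx":0,"ry":0,"rz":0}]}}

```text
time: 1.35
tcp_pos: [472.3, -259.3, 195.3]
orientation: [-0.0, 0.976, 0.216, -0.0]
ft_force: [0.4, -0.4, -0.8]
width: 0.599
gripper_force: 0.0
```

```bash
python3 - <<'E'
from h import *
w=snap('wrist','w2'); o=r.get_obs(); print(o['tcp_pos'],o['orientation'],o['qpos'],o['width'],o['time'])
E
```

```text
[ 471.54790565 -260.89552999  195.48061973] [ 1.79923996e-04  9.76818328e-01  2.14069316e-01 -4.99698935e-04] [ 0.48925563  0.48832723 -0.03708842  1.79868003  0.0242422   0.85557381
 -0.69872891] 0.6014657268874719 1.4
```

View pics/w2.png

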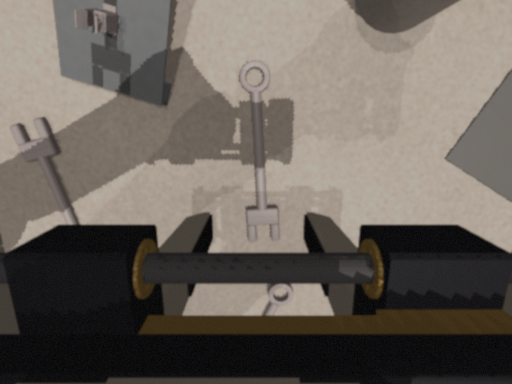

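The spanner is clear here: eye centre (255,76), shank at (262,190), jaw tips (252,240) and (275,240).

```bash
python3 - <<'E'
from h import *
w=ld('w2')
E=ray(w,255,76,[0,0,9],[0,0,1]);S=ray(w,261.5,195,[0,0,9],[0,0,1]);J=ray(w,263.5,240,[0,0,9],[0,0,1])
d=(S-E)[:2];print(E,S,J,np.hypot(*(J-E)[:2]))
d=-d/np.linalg.norm(d);print('yaw',np.degrees(np.arctan2(d[1],d[0])),'grasp',E[:2]-107*d)
P=cloud(w);k=(P[...,2]>4)&(P[...,2]<16);v,u=np.nonzero(k)
m=(u>225)&(u<290)&(v>55)&(v<205);Q=P[v[m],u[m]];print(m.sum(),np.median(Q[:,2]))
c=Q[:,:2].mean(0);a=np.linalg.svd(Q[:,:2]-c)[2][0];a*=np.sign(a[0]);s=(Q[:,:2]-c)@a
print(np.degrees(np.arctan2(a[1],a[0])),'eye',c+(s.max()-17)*a, 'grasp',c+(s.max()-17-107)*a)
E
```

```text
[ 568.56755143 -210.81729337    9.        ] [ 448.49256886 -274.71313114    9.        ] [ 396.17915294 -301.89703055    9.        ] 194.96994244659697
yaw 28.018907926051217 grasp [ 474.10874146 -261.08192526]
1675 11.686785219509261
27.991330136178995 eye [ 567.42657016 -210.5150384 ] grasp [ 472.94357759 -260.73419924]
```

Call:
{"api": "send_rows", "payload": {"deltas": [{"dx":0.001,"dy":-0.001,"dz":-0.03,"rx":0,"ry":0,"rz":1.7},{"dx":0,"dy":0,"dz":-0.045,"rx":0,"ry":0,"rz":1.7},{"dx":0,"dy":0,"dz":-0.045,"rx":0,"ry":0,"rz":0},{"dx":0,"dy":0,"dz":-0.03,"rx":0,"ry":0,"rz":0},{"dx":0,"dy":0,"dz":-0.015,"rx":0,"ry":0,"rz":0}]}}

```text
time: 1.9
tcp_pos: [470.2, -262.9, 27.8]
orientation: [-0.001, 0.97, 0.241, -0.002]
ft_force: [-0.6, -0.1, 0.8]
width: 0.599
gripper_force: 0.0
```

Call:
{"api": "send_rows", "payload": {"deltas": [{"dx":0,"dy":0,"dz":-0.006,"rx":0,"ry":0,"rz":0},{"dx":0,"dy":0,"dz":-0.005,"rx":0,"ry":0,"rz":0},{"dx":0,"dy":0,"dz":0,"rx":0,"ry":0,"rz":0},{"dx":0,"dy":0,"dz":0,"rx":0,"ry":0,"rz":0}]}}

```text
time: 2.3
tcp_pos: [473.5, -262.0, 20.6]
orientation: [0.001, 0.97, 0.243, 0.001]
ft_force: [-0.8, -0.3, -0.3]
width: 0.605
gripper_force: 0.0
```

Call:
{"api": "send_rows", "payload": {"deltas": [{"dx":0,"dy":0,"dz":0,"rx":0,"ry":0,"rz":0},{"dx":0,"dy":0,"dz":0,"rx":0,"ry":0,"rz":0},{"dx":0,"dy":0,"dz":0,"rx":0,"ry":0,"rz":0},{"dx":0,"dy":0,"dz":0,"rx":0,"ry":0,"rz":0},{"dx":0,"dy":0,"dz":0,"rx":0,"ry":0,"rz":0}], "fingers": 0, "grip_force": 60}}

```text
time: 2.8
tcp_pos: [473.1, -261.3, 19.7]
orientation: [0.0, 0.97, 0.243, 0.0]
ft_force: [0.2, 0.8, -0.1]
width: 0.22
gripper_force: 0.0
```

Call:
{"api": "send_rows", "payload": {"deltas": [{"dx":0,"dy":0,"dz":0,"rx":0,"ry":0,"rz":0},{"dx":0,"dy":0,"dz":0,"rx":0,"ry":0,"rz":0},{"dx":0,"dy":0,"dz":0,"rx":0,"ry":0,"rz":0},{"dx":0,"dy":0,"dz":0,"rx":0,"ry":0,"rz":0}]}}

```text
time: 3.2
tcp_pos: [473.1, -261.4, 19.6]
orientation: [0.0, 0.97, 0.243, 0.0]
ft_force: [-0.4, 0.9, 1.7]
width: 0.115
gripper_force: 60.0
```

Call:
{"api": "send_rows", "payload": {"deltas": [{"dx":0,"dy":0,"dz":0.015,"rx":0,"ry":0,"rz":0},{"dx":0,"dy":0,"dz":0.035,"rx":0,"ry":0,"rz":0},{"dx":0,"dy":0,"dz":0.04,"rx":0,"ry":0,"rz":0},{"dx":0,"dy":0,"dz":0.04,"rx":0,"ry":0,"rz":0},{"dx":0,"dy":0,"dz":0.04,"rx":0,"ry":0,"rz":0}]}}

```text
time: 3.7
tcp_pos: [472.1, -260.8, 190.5]
orientation: [-0.001, 0.97, 0.243, -0.001]
ft_force: [0.1, -0.2, -2.7]
width: 0.115
gripper_force: 60.0
```

Call:
{"api": "send_rows", "payload": {"deltas": [{"dx":0.008,"dy":0.03,"dz":0,"rx":0,"ry":0,"rz":-6.5},{"dx":0.008,"dy":0.03,"dz":0,"rx":0,"ry":0,"rz":-6.5},{"dx":0.008,"dy":0.03,"dz":0,"rx":0,"ry":0,"rz":-6.5},{"dx":0.008,"dy":0.03,"dz":0,"rx":0.74,"ry":-4.94,"rz":0},{"dx":0.008,"dy":0.03,"dz":0,"rx":0.74,"ry":-4.94,"rz":0}]}}

```text
time: 4.2
tcp_pos: [513.0, -109.3, 189.0]
orientation: [-0.007, 0.993, 0.076, 0.088]
ft_force: [0.0, 0.6, -3.1]
width: 0.111
gripper_force: 60.0
```

Call:
{"api": "send_rows", "payload": {"deltas": [{"dx":0.005,"dy":0.025,"dz":0,"rx":0.74,"ry":-4.94,"rz":0},{"dx":0.004,"dy":0.014,"dz":-0.008,"rx":0.74,"ry":-4.94,"rz":0},{"dx":0,"dy":0,"dz":0,"rx":0,"ry":0,"rz":0},{"dx":0,"dy":0,"dz":0,"rx":0,"ry":0,"rz":0}]}}

```text
time: 4.6
tcp_pos: [521.3, -73.0, 181.2]
orientation: [-0.013, 0.982, 0.074, 0.171]
ft_force: [0.5, -1.3, -1.9]
width: 0.112
gripper_force: 60.0
```

```bash
python3 - <<'E'
from h import *
w=snap('wrist','w3'); b=snap('side','d3');o=r.get_obs(); print(o['tcp_pos'],o['orientation'],o['qpos'],o['time'])
from scipy.spatial.transform import Rotation as R
q=o['orientation'];M=R.from_quat([q[1],q[2],q[3],q[0]]).as_matrix();print(M)
cv2.imwrite('pics/w3b.png',cv2.resize(cv2.cvtColor(w['color'],cv2.COLOR_RGB2BGR),(800,600),interpolation=cv2.INTER_CUBIC))
E
```

```text
[522.99039352 -73.7760799  182.03285439] [-0.012101    0.98209048  0.07334711  0.17312441] [ 0.23919758  0.39055796 -0.11147494  2.11397413 -0.18101187  0.30877152
 -1.11511957] 4.7
[[ 0.92929628  0.14825695  0.33827252]
 [ 0.13987704 -0.98894753  0.0491649 ]
 [ 0.34182281  0.0016278  -0.93976301]]
```

View pics/w3b.png

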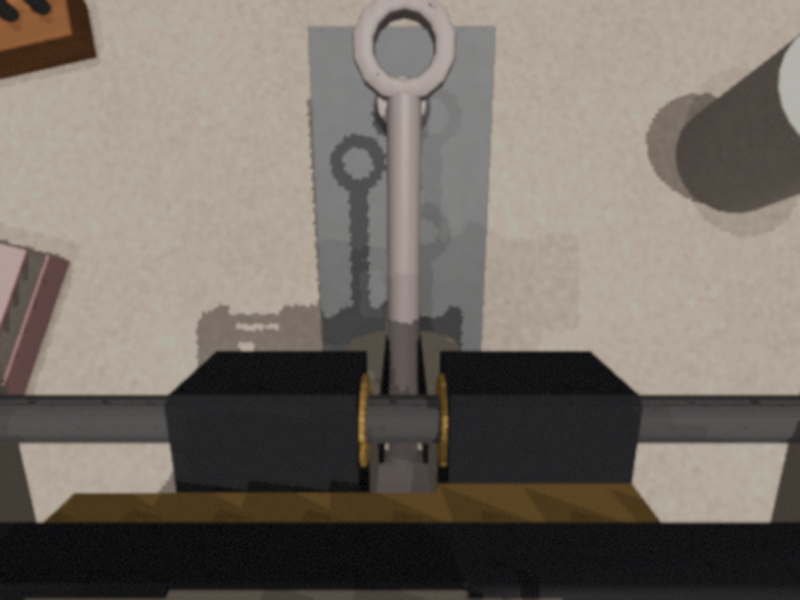

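The eye centre is at (404,47) in the 800x600 picture, with the washer behind it centred near (402,105). The panel edges are symmetric about column 402, so yaw and lateral position already look right.

```bash
python3 - <<'E'
from h import *
w=ld('w3');P=cloud(w)
v,u=np.mgrid[:384,:512]
z=w['range_z']
n0=np.array([-.338,-.0505,.94]);ax=np.array([.9295,.139,.342]);ay=np.cross(n0,ax);O=np.array([599.3,-60.7,56.9])
h=(P-O)@n0;s=(P-O)@ax;t=(P-O)@ay
k=(abs(h)<6)&(abs(s)<150)&(abs(t)<75)&(v<225)&(z>0)
Q=P[k];c=Q.mean(0);n=np.linalg.svd(Q-c,full_matrices=False)[2][2];n*=np.sign(n[2]);print('n',n,'yaw',np.arctan2(-n[1],-n[0]),'h of face',np.median(h[k]),k.sum())
print('top edge s',np.percentile(s[k],99.5))
for r0 in range(20,220,25):
    kk=k&(v>=r0)&(v<r0+25);print(r0,s[kk].mean().round(),np.percentile(t[kk],[1,99]).round(1),np.percentile(t[kk],[1,99]).mean().round(2))
# spanner points
k=(h>60)&(v<205)&(abs(t)<30)&(z>0)
for a,b in((20,45),(-5,20),(45,60),(60,75),(75,95)):
    kk=k&(s>a-20)&(s<=b-20);
    if kk.any(): print('sp',a-20,b-20,np.median(h[kk]).round(1),np.percentile(t[kk],[2,98]).round(1),kk.sum())
E=ray(w,258.6,30,O+(100+0)*n0,n0);print((E-O)@ax,(E-O)@ay)
k2=k&(v<65);print('max s of eye',s[k2].max(),s[k2&(h>80)].max(),t[k2].min(),t[k2].max())
# washer/peg from side
for tag in('d3','s0','d0'):
    D=ld(tag);P=cloud(D);h=(P-O)@n0;s=(P-O)@ax;t=(P-O)@ay
    k=(h>14)&(h<21)&(abs(t)<30)&(s>50)&(s<100);print(tag,'washer',k.sum(),np.percentile(s[k],[3,97]),np.percentile(t[k],[3,97]))
    k=(h>30)&(h<52)&(abs(t)<30)&(s>50)&(s<100);print('peg',k.sum(),np.median(s[k]),np.median(t[k]))
    k=(h>26)&(h<42)&(abs(t)<30)&(s>-75)&(s<-25);print('clip',k.sum(),np.percentile(s[k],[3,97]),np.percentile(t[k],[3,97]))
E
```

```text
n [-0.33767912 -0.05070291  0.93989469] yaw 0.14903777883727445 h of face 2.5464973501143553 17306
top edge s 120.70908243395819
20 108.0 [-53.4  54.7] 0.6
45 87.0 [-53.4  54.8] 0.7
70 65.0 [-53.2  54.7] 0.74
95 42.0 [-53.2  54.6] 0.71
120 18.0 [-53.1  54.8] 0.81
145 -7.0 [-53.2  54.8] 0.8
170 -34.0 [-53.1  54.7] 0.83
195 -59.0 [-53.3  55.1] 0.87
sp 0 25 136.0 [-6.3  4.9] 951
sp -25 0 136.2 [-5.9  5.1] 544
sp 25 40 136.0 [-6.1  5.3] 628
sp 40 55 135.9 [-6.5  5.2] 684
sp 55 75 135.5 [-15.8  14.4] 1412
84.40525373865559 -1.0428764429737731
max s of eye 88.87277957175013 88.87277957175013 -17.28560828331375 15.589146111234617
d3 washer 51 [63.40496065 85.7031055 ] [-9.84022959 13.95783943]
peg 31 73.75946460011804 3.5240939891261007
clip 48 [-57.09488773 -44.14498982] [-8.37319148 10.95120023]
s0 washer 31 [64.27236708 88.00811991] [-14.47393635   8.83792378]
peg 23 77.96759090080074 -4.309749242622773
clip 32 [-56.86510657 -41.35276693] [-12.7133071  11.2062617]
d0 washer 52 [62.81167197 85.61547183] [-8.01039202 13.9288368 ]
peg 31 73.76118920914962 3.0498565713056647
clip 49 [-57.07334642 -44.15582247] [-9.16532575 11.87850591]
```

Call:
{"api": "send_rows", "payload": {"deltas": [{"dx":0.0075,"dy":0.0015,"dz":-0.019,"rx":0,"ry":0,"rz":0},{"dx":0.007,"dy":0.0015,"dz":-0.018,"rx":0,"ry":0,"rz":0},{"dx":0.007,"dy":0.0014,"dz":-0.019,"rx":0,"ry":0,"rz":0},{"dx":0,"dy":0,"dz":0,"rx":0,"ry":0,"rz":0},{"dx":0,"dy":0,"dz":0,"rx":0,"ry":0,"rz":0}]}}

```text
time: 5.2
tcp_pos: [544.1, -68.7, 125.8]
orientation: [-0.012, 0.982, 0.074, 0.173]
ft_force: [-0.1, -0.7, -2.2]
width: 0.111
gripper_force: 60.0
```

```bash
python3 - <<'E'
from h import *
w=snap('wrist','w4');b=snap('side','d4');a=snap('scene','s4')
o=r.get_obs();print(o['tcp_pos'],o['ft_force'])
n0=np.array([-.338,-.0505,.94]);ax=np.array([.9295,.139,.342]);ay=np.cross(n0,ax);O=np.array([599.3,-60.7,56.9])
w3=ld('w3');E=ray(w3,258.6,30,O+135*n0,n0);print('eye w3',(E-O)@ax,(E-O)@ay)
c=[]
for im,(u0,v0),f in((w,(190,0),1.6),(b,(165,110),4),(a,(235,175),4)):
    k=cv2.cvtColor(im['color'],cv2.COLOR_RGB2BGR)
    W,H=(250,188) if f==1.6 else (100,75)
    c.append(cv2.resize(k[v0:v0+H,u0:u0+W],(400,300),interpolation=cv2.INTER_CUBIC))
cv2.imwrite('pics/c4.png',np.vstack([np.hstack(c[:2]),np.hstack([c[2],c[2]*0])]))
E
```

```text
[544.10651977 -68.45206542 126.78073275] [-0.39744937 -0.02352851 -2.64022139]
eye w3 75.24107255607991 -0.9639395282179116
```

View pics/c4.png

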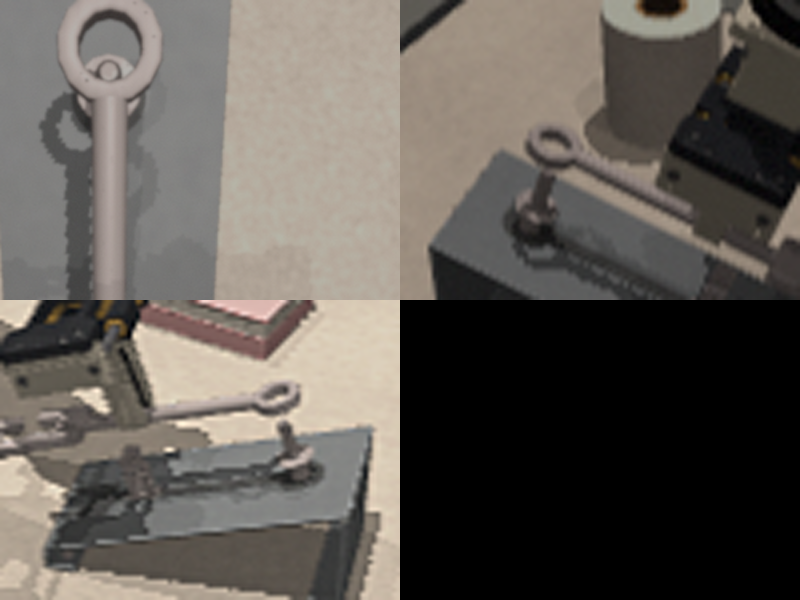

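The wrist crop shows the eye centred at (109,46) with the peg tip at (109,70) inside its lower part. Laterally they line up; the side and scene crops show the eye just above the peg.

```bash
python3 - <<'E'
from h import *
n0=np.array([-.338,-.0505,.94]);ax=np.array([.9295,.139,.342]);ay=np.cross(n0,ax);O=np.array([599.3,-60.7,56.9])
w=ld('w4');P=cloud(w);h=(P-O)@n0
print('eye top h',np.median(h[15:50,225:292][h[15:50,225:292]>65]))
for nm,u,v,hh in(('eye',258.1,29,75),('peg',258.1,43.7,52.5),('peg',258.1,43.7,50)):
    E=ray(w,u,v,O+hh*n0,n0);print(nm,(E-O)@ax,(E-O)@ay)
# side/scene crops: project candidates: full-pixel eye & peg tip
b=ld('d4');a=ld('s4')
for im,e,p in((b,(165+554/4-100,110+146/4),(165+545/4-100,110+178/4)),(a,(235+277/4,175+98/4),(235+284/4,175+125/4))):
    for nm,q,hh in(('eye',e,72),('peg',p,50)):
        E=ray(im,*q,O+hh*n0,n0);print(nm,(E-O)@ax,(E-O)@ay)
E
```

```text
eye top h 75.62886284398236
eye 78.62687214584376 0.13679607843183653
peg 76.92283412766439 0.10101114982546532
peg 77.48548674779975 0.09741145801272388
eye 75.44449380984851 2.7595639561365095
peg 72.98812662596397 7.965150227117745
eye 82.41808791637985 -7.163287549465439
peg 81.2132828743719 -8.997058926954432
```

Call:
{"api": "send_rows", "payload": {"deltas": [{"dx":-0.0014,"dy":-0.0002,"dz":-0.0005,"rx":0,"ry":0,"rz":0},{"dx":0.0025,"dy":0.0004,"dz":-0.007,"rx":0,"ry":0,"rz":0},{"dx":0.0025,"dy":0.0004,"dz":-0.007,"rx":0,"ry":0,"rz":0},{"dx":0.0025,"dy":0.0004,"dz":-0.007,"rx":0,"ry":0,"rz":0},{"dx":0,"dy":0,"dz":0,"rx":0,"ry":0,"rz":0}]}}

```text
time: 5.85
tcp_pos: [549.3, -66.6, 102.7]
orientation: [-0.013, 0.982, 0.074, 0.172]
ft_force: [-0.4, -0.1, -2.6]
width: 0.117
gripper_force: 60.0
```

```bash
python3 - <<'E'
from h import *
w=snap('wrist','w5');b=snap('side','d5');a=snap('scene','s5')
o=r.get_obs();print(o['tcp_pos'],o['ft_force'])
c=[]
for im,(u0,v0),f in((w,(190,0),1.6),(b,(165,125),4),(a,(235,185),4)):
    k=cv2.cvtColor(im['color'],cv2.COLOR_RGB2BGR)
    W,H=(250,188) if f==1.6 else (100,75)
    c.append(cv2.resize(k[v0:v0+H,u0:u0+W],(400,300),interpolation=cv2.INTER_CUBIC))
cv2.imwrite('pics/c5.png',np.vstack([np.hstack(c[:2]),np.hstack([c[2],c[2]*0])]))
E
```

```text
[549.62872534 -66.87846192 103.90684951] [ 0.49168389  0.04808839 -3.04898963]
```

View pics/c5.png

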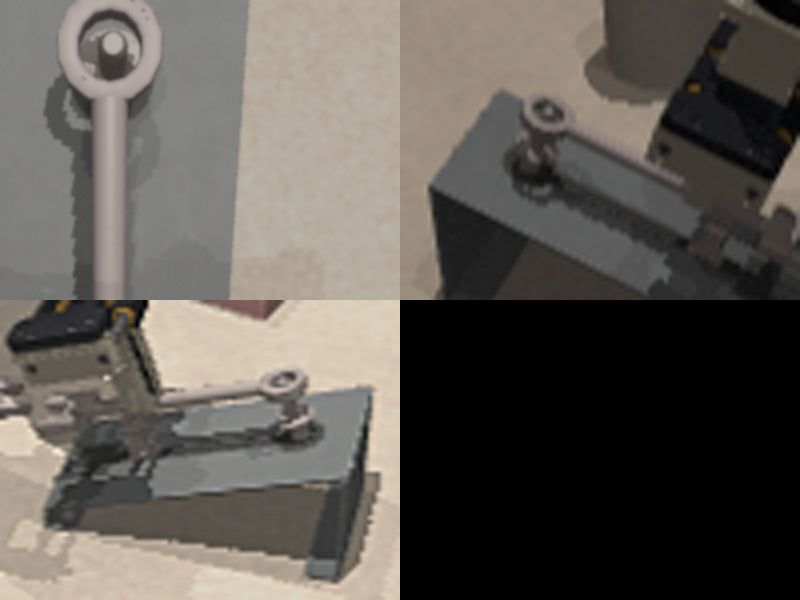

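The peg tip at (115,43) is inside the eye, which is centred at (109,47). So the eye needs about 1.5 mm towards panel -y and 1 mm up the slope.

Call:
{"api": "send_rows", "payload": {"deltas": [{"dx":0.0011,"dy":-0.0014,"dz":0.0003,"rx":0,"ry":0,"rz":0},{"dx":0.001,"dy":0.0001,"dz":-0.0028,"rx":0,"ry":0,"rz":0},{"dx":0.001,"dy":0.0001,"dz":-0.0028,"rx":0,"ry":0,"rz":0},{"dx":0,"dy":0,"dz":0,"rx":0,"ry":0,"rz":0}]}}

```text
time: 6.4
tcp_pos: [552.6, -68.1, 98.5]
orientation: [-0.013, 0.982, 0.074, 0.173]
ft_force: [-0.3, -0.2, -2.4]
width: 0.114
gripper_force: 60.0
```

```bash
python3 - <<'E'
from h import *
w=snap('wrist','w6');b=snap('side','d6')
o=r.get_obs();print(o['tcp_pos'],o['ft_force'])
c=[]
for im,(u0,v0,W,H) in((w,(210,0,100,75)),(b,(200,150,100,75))):
    k=cv2.cvtColor(im['color'],cv2.COLOR_RGB2BGR)
    c.append(cv2.resize(k[v0:v0+H,u0:u0+W],(400,300),interpolation=cv2.INTER_CUBIC))
cv2.imwrite('pics/c6.png',np.hstack(c))
E
```

```text
[552.64210871 -68.03221236  98.67278318] [ 0.08400692  0.56440209 -2.02212528]
```

View pics/c6.png

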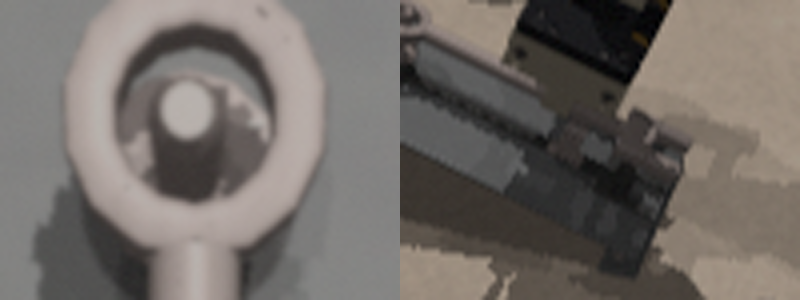

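The peg (188,108) is inside the hole (centre 196,118), about 1 mm off, and nothing touches yet. The jaw end is over the clip, so I'll press down in small steps along the normal.

Call:
{"api": "send_rows", "payload": {"deltas": [{"dx":0.0002,"dy":0.0006,"dz":-0.001,"rx":0,"ry":0,"rz":0},{"dx":0.0003,"dy":0.0001,"dz":-0.001,"rx":0,"ry":0,"rz":0},{"dx":0.0003,"dy":0,"dz":-0.001,"rx":0,"ry":0,"rz":0},{"dx":0,"dy":0,"dz":0,"rx":0,"ry":0,"rz":0}]}}

```text
time: 6.9
tcp_pos: [553.5, -67.1, 96.0]
orientation: [-0.013, 0.982, 0.074, 0.173]
ft_force: [-0.3, 0.9, -1.0]
width: 0.11
gripper_force: 60.0
```

Call:
{"api": "send_rows", "payload": {"deltas": [{"dx":0.0003,"dy":0.0001,"dz":-0.001,"rx":0,"ry":0,"rz":0},{"dx":0.0004,"dy":0,"dz":-0.001,"rx":0,"ry":0,"rz":0},{"dx":0.0004,"dy":0.0001,"dz":-0.001,"rx":0,"ry":0,"rz":0},{"dx":0,"dy":0,"dz":0,"rx":0,"ry":0,"rz":0}]}}

```text
time: 7.3
tcp_pos: [554.7, -67.2, 93.5]
orientation: [-0.013, 0.982, 0.074, 0.173]
ft_force: [-3.4, 0.1, 6.4]
width: 0.108
gripper_force: 60.0
```

Call:
{"api": "send_rows", "payload": {"deltas": [{"dx":0.0004,"dy":0.0001,"dz":-0.001,"rx":0,"ry":0,"rz":0},{"dx":0.0004,"dy":0,"dz":-0.001,"rx":0,"ry":0,"rz":0},{"dx":0,"dy":0,"dz":0,"rx":0,"ry":0,"rz":0}]}}

```text
time: 7.6
tcp_pos: [555.5, -67.1, 92.0]
orientation: [-0.013, 0.982, 0.074, 0.174]
ft_force: [-6.1, 1.5, 10.8]
width: 0.111
gripper_force: 60.0
```

Call:
{"api": "send_rows", "payload": {"deltas": [{"dx":0.0004,"dy":0.0001,"dz":-0.001,"rx":0,"ry":0,"rz":0},{"dx":0.0004,"dy":0,"dz":-0.001,"rx":0,"ry":0,"rz":0},{"dx":0,"dy":0,"dz":0,"rx":0,"ry":0,"rz":0}]}}

```text
time: 7.9
tcp_pos: [556.5, -66.9, 89.4]
orientation: [-0.013, 0.982, 0.074, 0.174]
ft_force: [-1.0, -0.4, 3.9]
width: 0.11
gripper_force: 60.0
```

Call:
{"api": "send_rows", "payload": {"deltas": [{"dx":0.0004,"dy":0.0001,"dz":-0.001,"rx":0,"ry":0,"rz":0},{"dx":0.0004,"dy":0,"dz":-0.001,"rx":0,"ry":0,"rz":0},{"dx":0,"dy":0,"dz":0,"rx":0,"ry":0,"rz":0}]}}

```text
time: 8.2
tcp_pos: [557.2, -66.8, 86.2]
orientation: [-0.013, 0.982, 0.074, 0.173]
ft_force: [1.0, 1.2, -3.2]
width: 0.11
gripper_force: 60.0
```

Call:
{"api": "send_rows", "payload": {"deltas": [{"dx":0.0004,"dy":0.0001,"dz":-0.001,"rx":0,"ry":0,"rz":0},{"dx":0.0004,"dy":0,"dz":-0.001,"rx":0,"ry":0,"rz":0},{"dx":0,"dy":0,"dz":0,"rx":0,"ry":0,"rz":0}]}}

```text
time: 8.5
tcp_pos: [557.6, -67.0, 84.4]
orientation: [-0.013, 0.982, 0.074, 0.173]
ft_force: [-0.2, -0.1, -3.9]
width: 0.112
gripper_force: 60.0
```

Call:
{"api": "send_rows", "payload": {"deltas": [{"dx":0.0004,"dy":0.0001,"dz":-0.001,"rx":0,"ry":0,"rz":0},{"dx":0,"dy":0,"dz":0,"rx":0,"ry":0,"rz":0}]}}

```text
time: 8.7
tcp_pos: [558.1, -67.0, 83.7]
orientation: [-0.013, 0.982, 0.074, 0.173]
ft_force: [0.3, -0.3, -3.0]
width: 0.112
gripper_force: 60.0
```

Call:
{"api": "send_rows", "payload": {"deltas": [{"dx":0.0004,"dy":0,"dz":-0.001,"rx":0,"ry":0,"rz":0},{"dx":0,"dy":0,"dz":0,"rx":0,"ry":0,"rz":0}]}}

```text
time: 8.9
tcp_pos: [558.2, -67.0, 83.3]
orientation: [-0.013, 0.982, 0.074, 0.173]
ft_force: [-3.7, -0.1, 3.4]
width: 0.109
gripper_force: 60.0
```

Call:
{"api": "send_rows", "payload": {"deltas": [{"dx":0.0003,"dy":0,"dz":-0.001,"rx":0,"ry":0,"rz":0},{"dx":0,"dy":0,"dz":0,"rx":0,"ry":0,"rz":0}]}}

```text
time: 9.1
tcp_pos: [558.3, -67.0, 83.1]
orientation: [-0.013, 0.982, 0.074, 0.173]
ft_force: [-6.9, -0.5, 12.2]
width: 0.109
gripper_force: 60.0
```

Call:
{"api": "send_rows", "payload": {"deltas": [{"dx":0.0003,"dy":0,"dz":-0.0007,"rx":0,"ry":0,"rz":0},{"dx":0,"dy":0,"dz":0,"rx":0,"ry":0,"rz":0}]}}

```text
time: 9.3
tcp_pos: [558.3, -67.0, 83.0]
orientation: [-0.013, 0.982, 0.074, 0.173]
ft_force: [-10.1, -0.5, 15.8]
width: 0.111
gripper_force: 60.0
```

Call:
{"api": "send_rows", "payload": {"deltas": [{"dx":0,"dy":0,"dz":0,"rx":0,"ry":0,"rz":0},{"dx":0,"dy":0,"dz":0,"rx":0,"ry":0,"rz":0},{"dx":0,"dy":0,"dz":0,"rx":0,"ry":0,"rz":0},{"dx":0,"dy":0,"dz":0,"rx":0,"ry":0,"rz":0},{"dx":0,"dy":0,"dz":0,"rx":0,"ry":0,"rz":0}]}}

```text
time: 9.8
tcp_pos: [558.3, -67.0, 83.0]
orientation: [-0.013, 0.982, 0.074, 0.173]
ft_force: [-10.3, -0.5, 16.3]
width: 0.114
gripper_force: 60.0
```

```bash
python3 - <<'E'
from h import *
w=snap('wrist','w7');b=snap('side','d7');a=snap('scene','s7')
c=[]
for im,(u0,v0,W,H) in((w,(190,0,120,90)),(b,(170,140,120,90)),(a,(230,190,120,90))):
    k=cv2.cvtColor(im['color'],cv2.COLOR_RGB2BGR)
    c.append(cv2.resize(k[v0:v0+H,u0:u0+W],(400,300),interpolation=cv2.INTER_CUBIC))
cv2.imwrite('pics/c7.png',np.vstack([np.hstack(c[:2]),np.hstack([c[2],c[2]*0])]))
n0=np.array([-.338,-.0505,.94]);ax=np.array([.9295,.139,.342]);ay=np.cross(n0,ax);O=np.array([599.3,-60.7,56.9])
P=cloud(w);h=(P-O)@n0;s=(P-O)@ax;t=(P-O)@ay
for l in(-15,0,15,30,45):
    k=(abs(t)<3)&(s>l)&(s<l+15)&(h>10)&(h<60);print(l,k.sum(),np.median(h[k]))
k=(h<8)&(h>-5)&(abs(t)<45)&(abs(t)>25)&(s>-20)&(s<110);print('face',np.median(h[k]))
for l in(-20,20,60,90):
    kk=k&(s>l)&(s<l+30);print(l,np.median(h[kk]))
P=cloud(b);h=(P-O)@n0;s=(P-O)@ax;t=(P-O)@ay
k=(abs(t)<18)&(s>-130)&(s<-75)&(h>8)&(h<50);print('jaw h side',k.sum(),np.percentile(h[k],[50,95]))
o=r.get_obs();print(o['tcp_pos'],o['ft_force'])
E
```

```text
-15 256 32.1105979255244
0 283 32.090395596205774
15 311 32.22255381711635
30 340 32.17527430638517
45 370 32.30849281046222
face 2.601543485633661
-20 2.622308249979306
20 2.5860083577850768
60 2.5925175971536807
90 2.605501549407777
jaw h side 159 [28.43318628 31.32649676]
[558.32647502 -66.98973029  83.03107923] [-10.54853201  -0.462861    17.86222653]
```

View pics/c7.png

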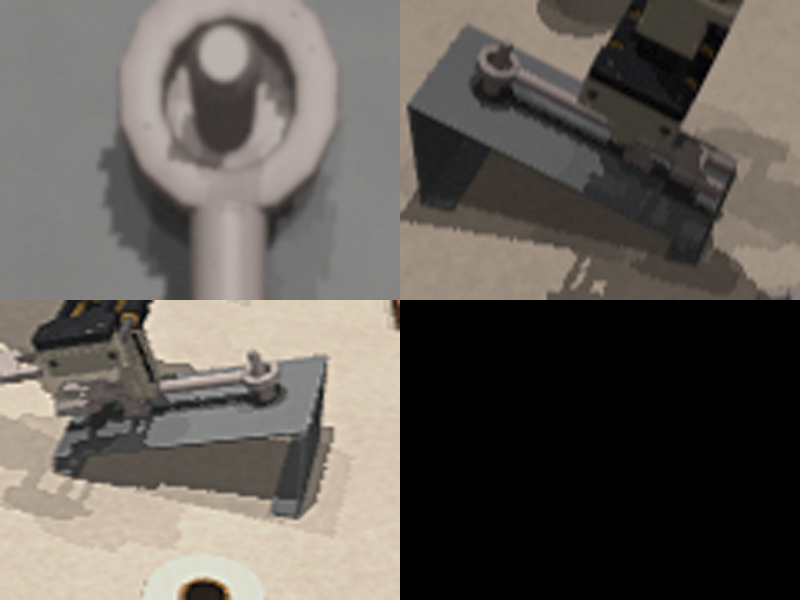

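The eye is on the peg and resting on its washer. The shank top is about 29.6 mm off the face all along, which puts the axis at the 24 mm seat, and the push is steady at about 20 N.

```bash
python3 -c "
from cell import r
print(r.job_done())"
```

```text
the job is handed in; nothing more can be done
None
```

The spanner's eye hangs over the peg and its shank is snapped fully into the clip, with the hand still pressing it down at about 20 N (the snap took about 15 N); the job was handed in about 10 s into the 45 s limit.

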